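# Pedal can check at the piston balancing bench

## Robot

A 7-joint arm with a two-finger parallel gripper is mounted at the origin on the work surface. World frame = base frame: x ahead of the robot, y to its left, z up, the work surface at z = 0. Lengths are in m, angles in rad, forces in N, time in s.
With the tool pointing down it reaches from about 0.35 to 0.9 m from the base axis. Payload 19.9 kg.
Tool frame: the origin (TCP) lies between the finger pads; the fingertips stand 19 mm ahead of it and the grasp point (between the pads) is the TCP; z points along the fingers, y is the direction in which the jaws open and shut (so a half turn about z gives the same grasp; the last joint's range is limited). The gripper opens to 94 mm and grips with 3 to 60 N. Pads are 16 mm wide; open, the fingers measure 119 mm over their backs; the gripper's body (75 mm by 177 mm) begins 78 mm behind the grasp point.
Start: joints at [1.284, 0.417, -0.01, 1.614, 0.005, 1.111, -0.053], TCP at [0.151, -0.606, 0.224] pointing down, gripper open.
Joint ranges: [-2.81, 2.81], [-0.39, 2.02], [-1.27, 1.25], [0.06, 2.57], [-1.19, 4.33], [0.19, 2], [-2.82, 2.82]. Speed limits (rad/s): [1.89, 1.89, 2.39, 2.39, 3.01, 3.01, 3.01].

## Interface

Orientations are given as a 3x3 rotation matrix whose columns are the frame's x, y, z axes.
In Python, from rig import robot gives the robot as it stands. Calls block until the motion is done:
- robot.move_ptp(position, orientation): joint-space move of the TCP to a pose.
- robot.move_linear(position, velocity=0.15, frame=None, threshold=None): straight line of the TCP; frame=None keeps the orientation; velocity is the mean speed in m/s. With threshold (N) it stops when the force on the tool has changed by that much, and returns True; else False.
- robot.goto_joints(angles): joint-space move.
- robot.gripper_to(opening): finger opening in m; the grip force is fixed at half the most; returns when the fingers have stopped.
- robot.pause(seconds).
- robot.ik(position, orientation): joint angles nearest the present ones, or None.
- robot.get_state(): the state.
- robot.grab_frame(name): name is "side" or "top"; returns the picture (420x560x3 uint8, red, green, blue); there is no depth.
- robot.camera_info(name): a dict with "fx", "fy", "cx", "cy" (pixels), "dist" ([k1, k2, p1, p2, k3] as OpenCV has them; the pictures are not rectified), "rvec" (rotation vector, rad) and "tvec" (3), from world to camera coordinates, as OpenCV has them. Camera axes: x right, y down, z forward; pixel columns grow to the right and rows downward; lengths in m; the calibration is good to about 2 mm. A picture is of the moment at which its call begins. camera_info takes no time and is no camera call.
A pose or a line that the arm cannot do raises robot.PlanningError and nothing moves.
- robot.sign_off(): hands the job in, once; it reports no verdict.
The state is a dict: "time": time; "qpos": joint angles; "joint_vel": joint speeds; "effort": joint torques, N m; "ee_pos": TCP position; "tool_rot": TCP orientation; "force": force on the tool from outside, world axes, zero at the start; "moment": the same for the moment, N m; "opening": finger opening in m.
Only numpy, scipy, OpenCV 4.12 (cv2) and the standard library are available. Lean on these libraries where they do the work, as an engineer would, in place of code of your own. Each camera call takes 0.05 s, during which the arm holds its last target. There are 200 camera calls.

## Task

Show the overhead camera the wrist pins in the tall round metal can: press its pedal down until its lid stands wide open and keep it there for about two seconds. Then ease the pedal slowly back up, taking two seconds or more, so that the lid comes down gently and shuts without banging. Work the lid by the pedal only, and leave the lids of the other two cans shut.

Things in the scene. Friction and masses are not known exactly. Their poses are not given: they have to be found in the camera images.
- tall_pad (a point): Top centre of the tall round can's pedal pad: steel with thin black ribs, 60 mm wide (y), 50 long (x), 12 thick, on a lever, facing roughly to the robot. x points level to the can, z up. At rest 68 mm above the bench, free end tilted 9 deg up; fully pressed 34 mm, 9 deg down, moving almost straight down (2 mm in x). Can wall starts 103 mm along x; space above the pad is open.
- tall_lid (a joint): Lid angle (rad) of the tall round can: fixed, plain aluminium, 120 mm wide, 184 high, domed lid hinged at the rear. 0 shut, 1.11 wide open with the pedal at its bottom stop. Linked rigidly to the pedal: 1 rad per 31 mm of pad travel. The pedal is sprung with little damping: about 7 N at first, 10 N at the bottom; let go, it flies up and the lid bangs shut.
- square_lid (a joint): Lid angle (rad, 0 shut) of the square can, a bystander: fixed, plain aluminium, 120 mm square and 183 mm high, flat square lid, the same kind of pedal in front.
- low_lid (a joint): Lid angle (rad, 0 shut) of the low round can, a bystander: fixed, plain aluminium, 120 mm in diameter, only 124 mm high with its domed lid, the same kind of pedal in front.

How it is judged:
By the outcome, as a careful person would: the job done as asked, in the order asked, and still so for the second after the job is handed in, with the robot touching nothing.
It also fails if it takes over 38 s, if anything falls off the work surface, if the arm or the gripper's body presses on something with over 40 N, if the wrist force passes 120 N, or if a joint passes its speed limit or range.

## Working session

There is one attempt and no reset: what is moved stays moved. The work goes in short steps, each a Python script; the robot and the scene stay as the last script left them, time stands still between calls to the robot, and variables do not carry over. Pictures are saved under pics/ and viewed, about 8 in all and at most 12, crops included, and the job is handed in when it is done.

```bash
mkdir -p pics; python3 - <<'E'
from rig import robot
import cv2
for n in("top","side"):
    cv2.imwrite(f"pics/{n}0.png",cv2.resize(robot.grab_frame(n)[:,:,::-1],(784,588)))
    print(n,robot.camera_info(n))
s=robot.get_state();print(s["time"],s["force"],s["ee_pos"],s["tool_rot"])
E
```

```text
top {'fx': 506.8176035306883, 'fy': 506.8176035306883, 'cx': 277.20504537874774, 'cy': 209.74555807800945, 'dist': array([-0.17042588,  0.        ,  0.        ,  0.        ,  0.        ]), 'rvec': array([ 2.18251954, -2.19905458,  0.06634139]), 'tvec': array([0.00158867, 0.5946344 , 1.37927884])}
side {'fx': 395.98967414150536, 'fy': 395.98967414150536, 'cx': 283.1730027856305, 'cy': 206.67681895333908, 'dist': array([-0.04725074,  0.        ,  0.        ,  0.        ,  0.        ]), 'rvec': array([ 2.21859649, -0.35919306,  0.19085677]), 'tvec': array([-0.57157875,  0.23749418,  0.92483817])}
0.1 [ 0.34219712 -0.33228648 -0.20857578] [ 0.15141941 -0.60606307  0.22389993] [[ 9.70172999e-01  2.42413364e-01 -3.34759835e-04]
 [ 2.42413583e-01 -9.70172461e-01  1.02464748e-03]
 [-7.63865313e-05 -1.07523565e-03 -9.99999419e-01]]
```

View pics/top0.png

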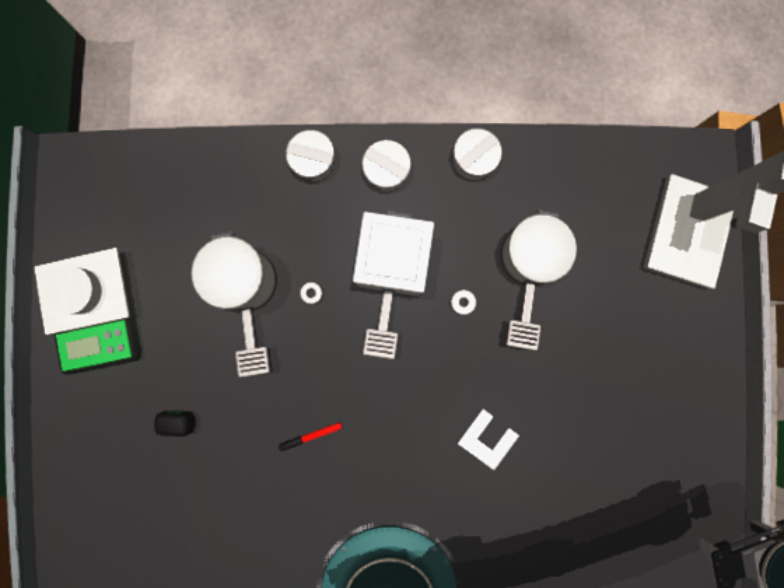

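View pics/side0.png

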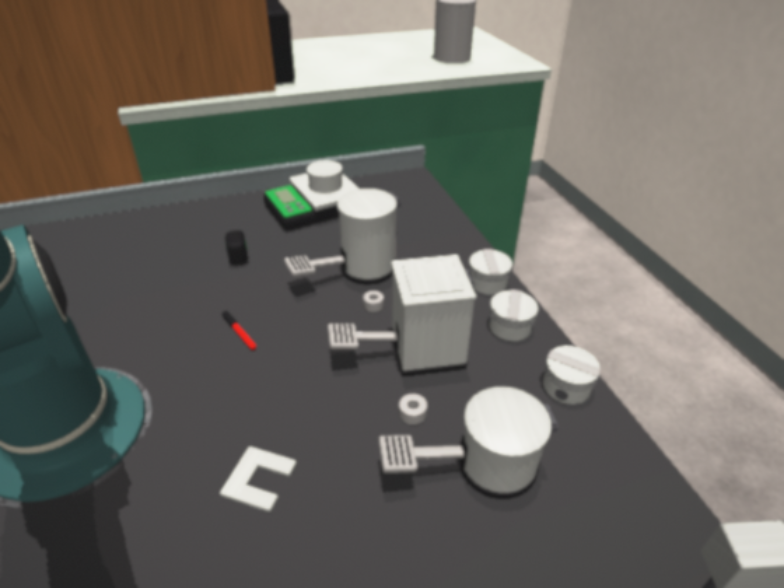

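```bash
cat >h.py <<'E'
import cv2,numpy as np
from rig import robot
def cam(n):
    c=robot.camera_info(n);K=np.array([[c["fx"],0,c["cx"]],[0,c["fy"],c["cy"]],[0,0,1]])
    return K,c["dist"],cv2.Rodrigues(c["rvec"])[0],c["tvec"]
def ray(n,px):
    K,d,R,t=cam(n);u=cv2.undistortPoints(np.array([[px]],float),K,d)[0,0]
    v=R.T@np.array([*u,1]);return -R.T@t,v/np.linalg.norm(v)
def plane(n,px,z):
    o,v=ray(n,px);return o+v*(z-o[2])/v[2]
def tri(p,q):
    (a,u),(b,v)=ray("top",p),ray("side",q)
    s=np.linalg.lstsq(np.c_[u,-v],b-a,rcond=None)[0];A,B=a+u*s[0],b+v*s[1]
    return (A+B)/2,np.linalg.norm(A-B)
E
python3 - <<'E'
from h import *
import glob
def pad(n,x0,x1,y0,y1):
    g=cv2.cvtColor(robot.grab_frame(n),cv2.COLOR_RGB2GRAY)[y0:y1,x0:x1]
    m=(g>110).astype(np.uint8)*255
    m=cv2.morphologyEx(cv2.copyMakeBorder(m,20,20,20,20,0),cv2.MORPH_CLOSE,np.ones((5,5)))
    m=cv2.morphologyEx(m,cv2.MORPH_OPEN,np.ones((11,11)))
    c=max(cv2.findContours(m,0,2)[0],key=cv2.contourArea)
    r=cv2.minAreaRect(c);o=np.array([x0-20,y0-20])
    return np.array(r[0])+o,r[1:],cv2.boxPoints(r)+o
p,r,b=pad("top",160,200,236,275);q,r2,b2=pad("side",198,232,176,205)
print(p,r,q,r2);print(tri(p,q))
print("plane",plane("top",p,.068));P=np.array([plane("top",x,.068) for x in b]);print(P[:,:2],np.linalg.norm(P-np.roll(P,1,0),axis=1))
print("lever/can end",plane("top",(249/1.4,312/1.4),.06),"lid",plane("top",(227/1.4,273/1.4),.18))
E
```

```text
[179.5 257.5] ((19.0, 21.0), 90.0) [213.5 188.5] ((11.0, 13.0), 90.0)
(array([0.46685928, 0.25885441, 0.06470253]), np.float64(0.0017259259666097028))
plane [0.46611669 0.25836974 0.068     ]
[[0.49147581 0.28674852]
 [0.49133554 0.23003075]
 [0.44082019 0.23017252]
 [0.44081573 0.2868362 ]] [0.05066016 0.05671794 0.05051554 0.05666368]
lever/can end [0.5587984  0.26440294 0.06      ] lid [0.62335861 0.28032055 0.18      ]
```

```bash
python3 - <<'E'
from h import *
a=np.arctan2(.022,.157);c,s=np.cos(a),np.sin(a)
R=np.array([[c,s,0],[s,-c,0],[0,0,-1.]]);np.save("R.npy",R)
p=robot.get_state()["ee_pos"]
robot.move_linear(p+[0,0,.1],velocity=.25)
robot.move_ptp([.466,.2585,.32],R)
print(robot.get_state()["time"])
robot.gripper_to(0.0)
robot.move_linear([.466,.2585,.125],velocity=.15)
st=robot.get_state();print(st["time"],st["ee_pos"],st["force"],st["opening"])
t=robot.grab_frame("top")[150:300,100:250];q=robot.grab_frame("side")[110:260,150:300]
cv2.imwrite("pics/a.png",cv2.resize(np.hstack([t,q])[:,:,::-1],(800,400)))
E
```

```text
3.9667
6.8333 [0.46637218 0.2586964  0.12570728] [-0.48146282  0.00459814  0.26211742] 0.0005012153624064134
```

View pics/a.png

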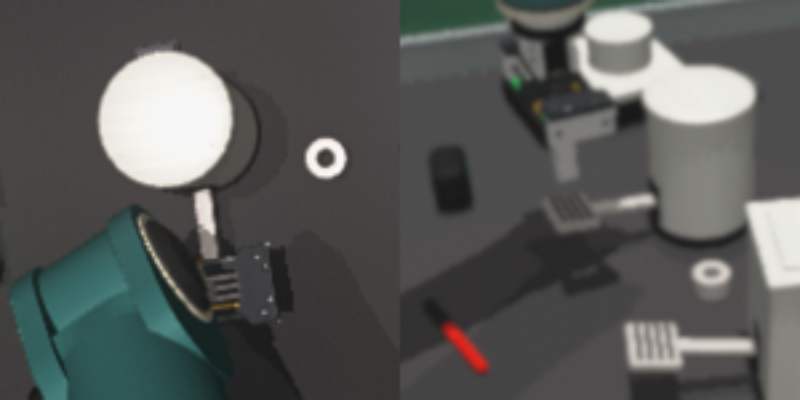

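```bash
python3 - <<'E'
from h import *
x,y=.466,.2585
h=robot.move_linear([x,y,.078],velocity=.03,threshold=3)
st=robot.get_state();print(h,st["time"],st["ee_pos"],st["force"])
h=robot.move_linear([x,y,.048],velocity=.025,threshold=22)
st=robot.get_state();print(h,st["time"],st["ee_pos"],st["force"])
t=robot.grab_frame("top")[150:300,100:250];q=robot.grab_frame("side")[110:260,150:300]
cv2.imwrite("pics/b.png",cv2.resize(np.hstack([t,q])[:,:,::-1],(800,400)))
E
```

```text
True 8.0583 [0.46567828 0.25841373 0.08775268] [0.67060971 1.32747895 5.73033912]
True 9.35 [0.46570689 0.25853126 0.05304323] [-7.01083702 -3.74228013 23.84761667]
```

View pics/b.png

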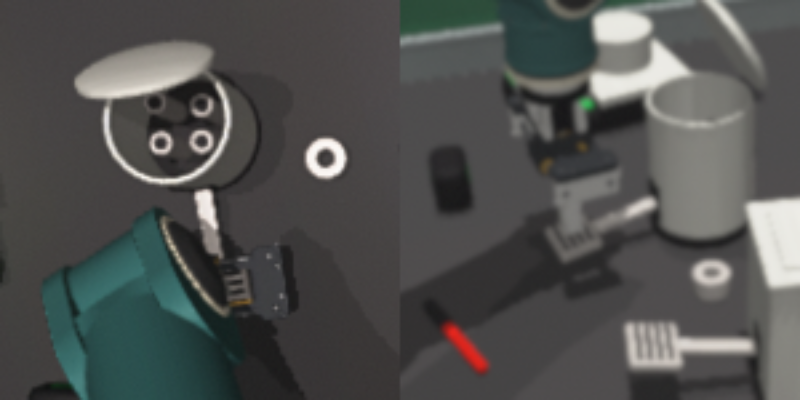

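The lid stands wide open and the overhead view shows four pins inside. The tool has reached the pedal's bottom stop, so I'll hold here and then ease the pedal up.

```bash
python3 - <<'E'
from h import *
x,y=.466,.2585
def pr():
    st=robot.get_state();print(round(st["time"],2),st["ee_pos"].round(4),st["force"].round(1))
robot.pause(2.0);pr()
robot.move_linear([x,y,.078],velocity=.010);pr()
robot.move_linear([x,y,.093],velocity=.005);pr()
robot.move_linear([x,y,.16],velocity=.08);pr()
robot.pause(.3);pr()
t=robot.grab_frame("top")[130:280,100:400];q=robot.grab_frame("side")[90:390,150:450]
cv2.imwrite("pics/c.png",np.hstack([cv2.resize(t,(500,250)),cv2.resize(q,(250,250))])[:,:,::-1])
E
```

```text
11.45 [0.4657 0.2585 0.0532] [-5.7 -2.9 21.7]
14.18 [0.4659 0.2585 0.0782] [-2.8 -1.6  6.4]
17.32 [0.466  0.2585 0.093 ] [0.1 0.2 0.1]
18.32 [0.4658 0.2583 0.1595] [ 0.6  0.4 -1.5]
18.62 [0.4659 0.2585 0.1598] [-0.5 -0.7 -0.2]
```

View pics/c.png

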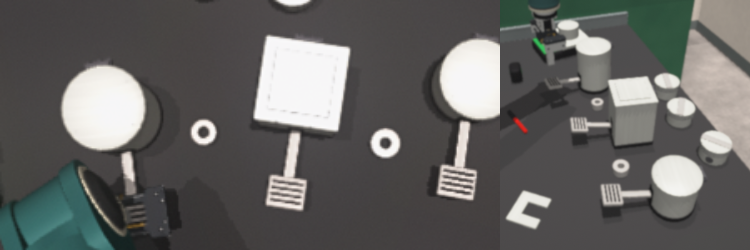

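All three lids are shut and the robot is clear of everything, so I'm handing in.

```bash
python3 -c "
from rig import robot
robot.sign_off()"
```

```text
the job is handed in; nothing more can be done
```

The job is done and handed in at about 18.6 s on the robot's clock, well under the 38 s limit.

- **Opening:** I pressed the tall round can's pedal with the closed fingertips until it hit its bottom stop, about 35 mm of travel at 24 N. The overhead picture showed the lid wide open and the pins visible inside.
- **Hold:** I kept it there for just over 2 s.
- **Closing:** I let the pedal up over about 5.9 s, with the last stretch at 5 mm/s. The tool force was down to about 0 N by the time I backed away.

The last pictures showed all three lids shut, with the gripper about 70 mm above the pad and touching nothing. No check failed or disagreed. I had no direct reading of the lid angle, so the wide-open and shut states are judged from the pictures, pedal travel and force.

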